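# Stand the leaning valve spools back up in the spool stand

### The job

Two of the four ground steel valve spools in the slotted stand have been left leaning forward in their slots. With your fingertips, gently push each of them back until it stands upright on its foot in its own seat; do not take any spool between the fingers or lift it. Leave the two spools that already stand, and all the parts lying around, as they are.

Things in the scene. Friction and masses are not known exactly. Their poses are not given: they have to be found in the camera images.
- stand: Fixed slotted steel stand, bolted down. Origin: on the shelf surface (z = 0), midway along the row of four seats. Its y axis runs along the row; its x axis points from its front (towards the robot) to its back. Base plate 316 mm along y, x -64 to +48 mm, 12 mm thick, with four round seats 29.5 mm across, 6 mm deep. End cheeks at y = -128 and +128 mm carry the slotted plate.
- slot_plate (a point): Centre line point of the stand's slotted plate, on its top, 86 mm above the shelf, straight above the stand's origin; axes as the stand. Plate 6 mm thick, x -59 to +33 mm, one slot over each seat, 29.5 mm wide along y and from x -42 to +15 mm. A spool stands upright at the back end of its slot; a leaning one rests on the front end.
- seat_1 (a point): centre of the floor of the seat at stand x = 0, y = -90 mm, 6 mm above the shelf; axes as the stand
- seat_2 (a point): centre of the floor of the seat at stand x = 0, y = -30 mm, 6 mm above the shelf; axes as the stand
- seat_3 (a point): centre of the floor of the seat at stand x = 0, y = +30 mm, 6 mm above the shelf; axes as the stand
- seat_4 (a point): centre of the floor of the seat at stand x = 0, y = +90 mm, 6 mm above the shelf; axes as the stand
- spool_1: Loose valve spool, one of four alike: ground steel bar, 26 mm diameter, 150 mm long, about 0.5 kg; two grooves 17 mm in diameter at 30-50 and 98-114 mm from the foot, a 26 mm head land at 114-140 mm, a 12 mm stub at 140-150 mm. Origin: centre of the flat foot; own z axis along the bar towards the stub. Stands in any one of the seats.
- spool_2: Valve spool as spool_1. At the start two of the four spools lean forward by about 19 degrees (z axis tipped towards stand -x, foot still in the seat) and two stand upright. Pushed back to within about 8 degrees of upright, a spool settles flat on its foot by itself.
- spool_3: valve spool, as spool_1 and spool_2
- spool_4: valve spool, as spool_1 and spool_2
- cover: bystander: cast aluminium manifold cover lying flat, 150 x 104 x 32 mm, origin under its centre
- gauge_fitting: bystander: brass needle gauge fitting standing on its stub, 58 mm high, about 25 mm thick with a needle knob out to 45 mm on its own +x side, origin under its centre
- bumper_block: bystander: grey rubber bumper block, 46 x 70 x 36 mm, origin under its centre
- bush: bystander: brass bush standing on end, 42 mm across, 38 mm high, origin under its centre
- end_cap: bystander: dark steel flanged end cap, 54 mm across, 24 mm high, origin under its centre
Not all that is in view belongs to the job. What is shaped like the spool_2 but green is not meant. What is shaped like the spool_3 but green is not meant.

How it is judged:
By the outcome, as a careful person would: the job done as asked, in the order asked, and still so for the second after the job is handed in, with the robot touching nothing.
It also fails if it takes over 42 s, if anything falls off the work surface, if the arm or the gripper's body presses on something with over 40 N, if the wrist force passes 120 N, or if a joint passes its speed limit or range.

### The arm

A 6-joint arm with a two-finger parallel gripper is mounted at the origin on the work surface. World frame = base frame: x ahead of the robot, y to its left, z up, the work surface at z = 0. Lengths are in m, angles in rad, forces in N, time in s.
With the tool pointing down it reaches from about 0.35 to 0.85 m from the base axis. Payload 8.1 kg.
Tool frame: the origin (TCP) lies on the centre line of the jaws, within the pads' length; the fingertips stand 14 mm ahead of it and the grasp point (between the pads) lies 5 mm behind it; z points along the fingers, y is the direction in which the jaws open and shut (so a half turn about z gives the same grasp; the last joint's range is limited). The gripper opens to 93 mm and grips with 3 to 60 N. Pads are 15 mm wide; open, the fingers measure 128 mm over their backs; the gripper's body (75 mm by 188 mm) begins 65 mm behind the grasp point.
Start: joints at [1.029, 0.13, 1.488, -0, 1.523, -0.085], TCP at [0.265, 0.538, 0.233] pointing down, gripper open.
Joint ranges: [-2.96, 2.96], [-0.89, 2.26], [0.02, 2.5], [-1.34, 4.48], [0, 2.73], [-2.66, 2.66]. Speed limits (rad/s): [2.39, 2.39, 2.79, 3.14, 3.14, 3.14].

### API

Orientations are given as a rotation vector (axis times angle).
In Python, from plant import robot gives the robot as it stands.
- The arm moves only by the tool jog_arm, never from a script. Its argument "steps" is a list of rows, each a list of 7 numbers: the closure, from 0 (fully open) to 1 (shut), then the shift along the tool's x, y, z in m, then the turn, a rotation vector about the tool's x, y, z in rad. In form: [[jaw, tx, ty, tz, rx, ry, rz], ...]. A call has 1 to 5 rows; each row is the pose to reach, as a shift and turn from the pose measured when the call began, along the tool's axes at that moment; what a row does not reach only later rows make up. A row lasts 1/8 s, in which the tool goes at most 62.5 mm and 10.7 degrees, less where a joint would pass 70% of its speed; a pose out of reach is approached as far as the arm can. A call with a gripper value outside its range is refused whole. The fingers move at their own pace and stop on an object; "force" is the grip in N (left out, the last holds). Time passes only in rows, so rows that repeat a pose let the fingers close. It gives the time, the measured TCP pose, the force and the opening at its end, in the units of the state.
- robot.read_state(): the state, without advancing time (a new reading comes with each control period).
- robot.read_camera(name): name is "side" or "top"; returns a dict with "image" (400x640x3 uint8, red, green, blue), "mtx" (3x3 intrinsics, pixels), "extrinsics" (4x4, takes a point from camera to world coordinates). Camera axes: x right, y down, z forward; pixel columns grow to the right and rows downward; lengths in m; the calibration is good to about 2 mm. A picture is of the moment at which its call begins. There is no depth.
- robot.close_job(): hands the job in, once; it reports no verdict.
The state is a dict: "t": time; "q": joint angles; "dq": joint speeds; "joint_torque": joint torques, N m; "tool_pos": TCP position; "orientation": TCP orientation; "force": force on the tool from outside, world axes, zero at the start; "wrist_torque": the same for the moment, N m; "opening": finger opening in m.
Only numpy, scipy, OpenCV 4.12 (cv2) and the standard library are available. Lean on these libraries where they do the work, as an engineer would, in place of code of your own. Each camera call takes 0.05 s, during which the arm holds its last target.

## Working session

There is one attempt and no reset: what is moved stays moved. The work goes in short steps, Python scripts to look and compute and a tool call to move; the robot and the scene stay as the last step left them, time stands still between calls to the robot, and variables do not carry over. Pictures are saved under pics/ and viewed, and the job is handed in when it is done.

Besides the shell and the picture viewer there is one more tool, called after "Emit:" by a JSON object that holds its "op" and its "data", one argument or row to a line. jog_arm: Moves the arm, as the interface text tells. Its arguments: {"type":"object","properties":{"steps":{"type":"array"},"force":{"type":"number"}},"required":["steps"]}

```bash
mkdir -p pics; python3 - <<'E'
from plant import robot
import cv2
for n in("top","side"):
    c=robot.read_camera(n); cv2.imwrite(f"pics/{n}0.png",c["image"][:,:,::-1]); print(n,c["mtx"].round(2).tolist(),c["extrinsics"].round(4).tolist())
s=robot.read_state();print({k:(v if not hasattr(v,'round') else v.round(4)) for k,v in s.items()})
E
```

```text
top [[465.11, 0.0, 324.09], [0.0, 465.11, 197.76], [0.0, 0.0, 1.0]] [[-0.0008, -0.9932, 0.1163, 0.4093], [-1.0, 0.0003, -0.0045, 0.0019], [0.0044, -0.1163, -0.9932, 1.0823], [0.0, 0.0, 0.0, 1.0]]
side [[504.82, 0.0, 320.76], [0.0, 504.82, 209.57], [0.0, 0.0, 1.0]] [[0.9585, -0.1526, 0.241, 0.2853], [-0.2847, -0.5613, 0.7771, -0.835], [0.0167, -0.8134, -0.5815, 0.7308], [0.0, 0.0, 0.0, 1.0]]
{'t': 0.1, 'q': array([ 1.0286,  0.1311,  1.4892,  0.    ,  1.523 , -0.0854]), 'dq': array([ 0.0004, -0.0017, -0.0005, -0.0012,  0.001 ,  0.0003]), 'joint_torque': array([ 1.20000e-03, -5.61345e+01, -4.93092e+01,  7.69000e-02,
        2.93000e-02, -1.00000e-04]), 'tool_pos': array([0.2644, 0.5381, 0.2317]), 'orientation': array([-7.1120e-01, -3.0595e+00,  2.5000e-03]), 'force': array([-0.0168, -0.0082, -0.5728]), 'wrist_torque': array([-0.0214, -0.0318, -0.0197]), 'opening': 0.09314784181766914}
```

View pics/top0.png

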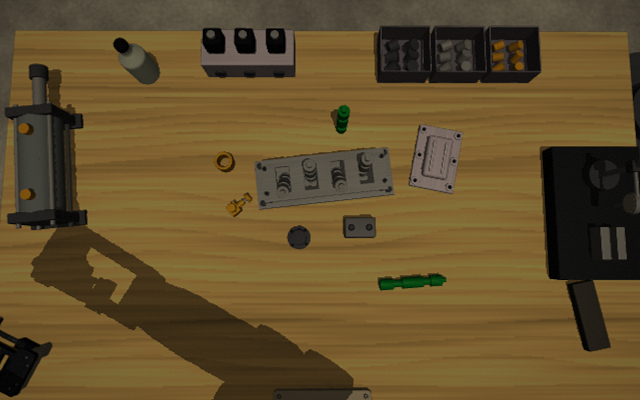

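View pics/side0.png

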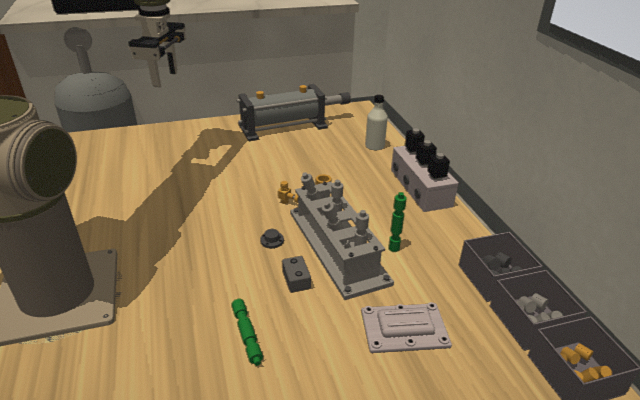

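The top view shows the stand at about (325,178). The spools at u≈283 and u≈338 appear to lean forward, and those at u≈310 and u≈366 appear upright. I'll zoom in to confirm.

```bash
python3 - <<'E'
import cv2
a=cv2.imread("pics/top0.png")[135:220,245:405]; a=cv2.resize(a,None,fx=5,fy=5,interpolation=cv2.INTER_CUBIC); cv2.imwrite("pics/topz.png",cv2.convertScaleAbs(a,alpha=1.5))
a=cv2.imread("pics/side0.png")[160:300,270:410]; a=cv2.resize(a,None,fx=4,fy=4,interpolation=cv2.INTER_CUBIC); cv2.imwrite("pics/sidez.png",cv2.convertScaleAbs(a,alpha=1.3))
E
```

```text
(no output)
```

View pics/topz.png

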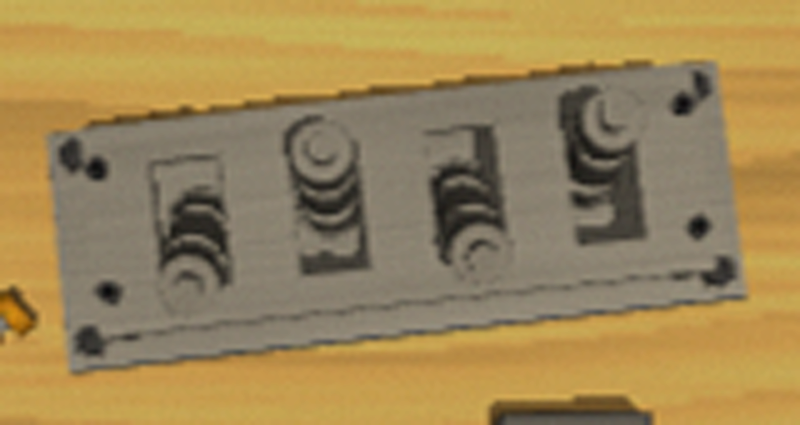

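View pics/sidez.png

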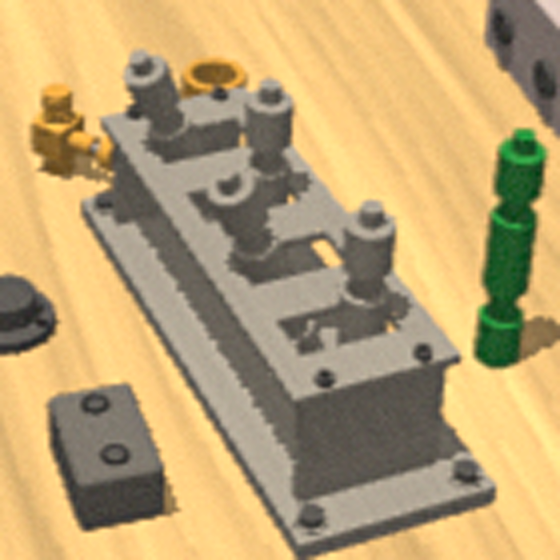

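```bash
cat > h.py <<'E'
import numpy as np
from scipy.spatial.transform import Rotation as R
K=np.array([[465.11,0,324.09],[0,465.11,197.76],[0,0,1]])
T=np.array([[-0.0008,-0.9932,0.1163,0.4093],[-1,0.0003,-0.0045,0.0019],[0.0044,-0.1163,-0.9932,1.0823],[0,0,0,1]])
def ray(u,v,z,K=K,T=T):
    d=T[:3,:3]@np.linalg.solve(K,[u,v,1]);o=T[:3,3];return o+d*(z-o[2])/d[2]
# side cam
Ks=np.array([[504.82,0,320.76],[0,504.82,209.57],[0,0,1]])
Ts=np.array([[0.9585,-0.1526,0.241,0.2853],[-0.2847,-0.5613,0.7771,-0.835],[0.0167,-0.8134,-0.5815,0.7308],[0,0,0,1]])
E
python3 - <<'E'
from h import *
f=lambda u,v,z:ray(245+u/5-.4,135+v/5-.4,z)
FL=f(72,372,0.0);FR=f(747,297,0.0)
yv=FL-FR;L=np.linalg.norm(yv);yv/=L;xv=np.array([yv[1],-yv[0],0])
print(FL,FR,L,np.degrees(np.arctan2(-yv[0],yv[1])))
print("origin from front edge",(FL+FR)/2+.064*xv)
s=lambda u,v:ray(270+u/4-.4,160+v/4-.4,.156,Ks,Ts)
P3=f(320,150,.156);P1=f(620,108,.156);print("stubs up",P3,P1,s(268,88),s(373,209))
d=P3-P1;print(np.linalg.norm(d),np.degrees(np.arctan2(-d[0],d[1])))
yy=d/np.linalg.norm(d);print("origin from stubs",(P3+P1)/2+.03*yy, "lean tops",f(188,280,.15),f(482,250,.15))
from plant import robot
st=robot.read_state();print(R.from_rotvec(st['orientation']).as_matrix().round(4))
E
```

```text
[0.50965386 0.14899665 0.        ] [ 0.54487028 -0.16707152  0.        ] 0.3180240283333495 6.357691527398116
origin from front edge [ 0.59086847 -0.00195039  0.        ]
stubs up [0.58527477 0.02896579 0.156     ] [ 0.60256873 -0.09260253  0.156     ] [0.58511593 0.02226926 0.156     ] [ 0.60060033 -0.09572358  0.156     ]
0.12279224493868868 8.096405890488576
origin from stubs [ 0.58969657 -0.0021174   0.156     ] lean tops [0.53306221 0.0823267  0.15      ] [ 0.54529286 -0.03659347  0.15      ]
[[-8.975e-01  4.411e-01 -9.000e-04]
 [ 4.411e-01  8.975e-01 -1.400e-03]
 [ 2.000e-04 -1.700e-03 -1.000e+00]]
```

```bash
cat >> h.py <<'E'
O=np.array([.590,-.003]);yaw=np.radians(6.6)
xs=np.array([np.cos(yaw),np.sin(yaw)]);ys=np.array([-xs[1],xs[0]])
def plan(sx,sy,z):
    from plant import robot
    st=robot.read_state();M=R.from_rotvec(st['orientation']).as_matrix();p=st['tool_pos']
    w=np.r_[O+sx*xs+sy*ys,z]
    Md=np.column_stack([np.r_[-xs,0],np.r_[ys,0],[0,0,-1]])
    print("now stand",((p[:2]-O)@xs).round(4),((p[:2]-O)@ys).round(4),p[2].round(4),"t",st['t'],"F",st['force'].round(2),"F_along",(st['force'][:2]@xs).round(2))
    print("shift",(M.T@(w-p)).round(4),"turn",R.from_matrix(M.T@Md).as_rotvec().round(4),"q",st['q'].round(2),"open",st['opening'])
E
python3 -c "
from h import *
plan(-.13,.09,.2)"
```

```text
now stand -0.2613 0.5749 0.2317 t 0.1 F [-0.02 -0.01 -0.57] F_along -0.02
shift [-0.3729 -0.3366  0.0322] turn [-0.0016 -0.0006 -0.572 ] q [ 1.03  0.13  1.49  0.    1.52 -0.09] open 0.09314784181766914
```

Emit:
{"op": "jog_arm", "data": {
  "steps": [
    [1,-0.045,-0.04,0,0,0,-0.1],
    [1,-0.09,-0.08,0,0,0,-0.2],
    [1,-0.13,-0.12,0,0,0,-0.3],
    [1,-0.175,-0.16,0,0,0,-0.4],
    [1,-0.21,-0.19,0,0,0,-0.5]
  ],
  "force": 20
}}

```text
t: 0.72
tool_pos: [0.3693, 0.2728, 0.2317]
orientation: [0.072, -3.14, 0.003]
force: [0.3, -0.3, 0.4]
opening: 0.0477
```

```bash
python3 -c "
from h import *
plan(-.13,.09,.2)"
```

```text
now stand -0.1875 0.2993 0.2317 t 0.725 F [ 0.31 -0.32  0.36] F_along 0.28
shift [-0.0719 -0.2048  0.0319] turn [-0.0017 -0.0011 -0.0693] q [ 0.53 -0.26  1.86 -0.    1.54 -1.09] open 0.04774042869309751
```

Emit:
{"op": "jog_arm", "data": {
  "steps": [
    [1,-0.02,-0.05,0.01,0,0,-0.07],
    [1,-0.035,-0.1,0.02,0,0,-0.07],
    [1,-0.053,-0.15,0.03,0,0,-0.07],
    [1,-0.072,-0.205,0.032,0,0,-0.07],
    [1,-0.072,-0.205,0.032,0,0,-0.07]
  ]
}}

```text
t: 1.35
tool_pos: [0.4511, 0.0678, 0.1993]
orientation: [0.173, -3.135, 0.004]
force: [-0.4, 0.9, 0.2]
opening: 0.0014
```

```bash
python3 -c "
from h import *
plan(-.1,.09,.132)
from plant import robot
import cv2
for n in('side','top'):
    a=robot.read_camera(n)['image'][:,:,::-1]
    a=a[100:300,200:420] if n=='side' else a[110:260,200:420]
    cv2.imwrite(f'pics/{n}1.png',cv2.resize(a,None,fx=3,fy=3,interpolation=2))
"
```

```text
now stand -0.1299 0.0863 0.1993 t 1.35 F [-0.43  0.94  0.22] F_along -0.32
shift [-0.03    0.004   0.0672] turn [-0.0025 -0.0023 -0.0049] q [ 0.04 -0.25  1.91 -0.    1.48 -1.64] open 0.0014119895907523821
```

View pics/side1.png

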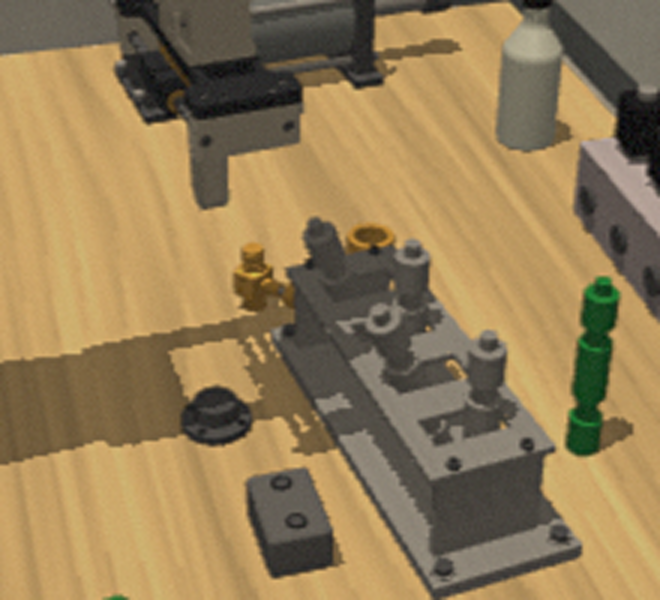

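View pics/top1.png

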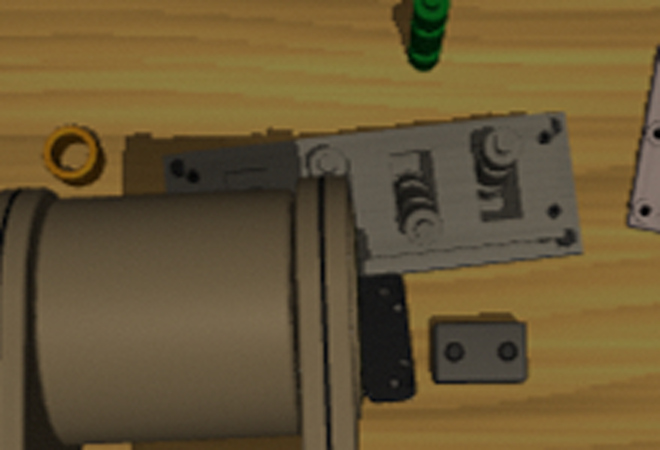

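```bash
python3 -c "
from h import *
def pr(w):
    c=np.linalg.inv(Ts)@np.r_[w,1];q=Ks@c[:3];return ((q[:2]/q[2]-[200,100])*3).round()
P=np.array([.4511,.0678,.1993])
for sx in(-.0375,-.0075,0,.0075,.0375):
  for dy in (-.0175,.0175):
   print(sx,dy,[pr(P+np.r_[sx*xs+dy*ys,dz]) for dz in(-.014,.0,.03,.06)])
"
```

```text
-0.0375 -0.0175 [array([165., 225.]), array([163., 207.]), array([161., 168.]), array([158., 128.])]
-0.0375 0.0175 [array([150., 200.]), array([148., 183.]), array([146., 145.]), array([143., 105.])]
-0.0075 -0.0175 [array([207., 216.]), array([206., 199.]), array([204., 160.]), array([202., 121.])]
-0.0075 0.0175 [array([191., 192.]), array([190., 175.]), array([188., 137.]), array([185.,  98.])]
0 -0.0175 [array([217., 214.]), array([216., 197.]), array([214., 158.]), array([213., 119.])]
0 0.0175 [array([201., 190.]), array([200., 173.]), array([198., 135.]), array([196.,  96.])]
0.0075 -0.0175 [array([227., 212.]), array([226., 195.]), array([225., 156.]), array([223., 117.])]
0.0075 0.0175 [array([211., 188.]), array([210., 171.]), array([208., 133.]), array([207.,  94.])]
0.0375 -0.0175 [array([268., 204.]), array([268., 187.]), array([267., 149.]), array([266., 109.])]
0.0375 0.0175 [array([251., 181.]), array([250., 164.]), array([249., 126.]), array([248.,  87.])]
```

Emit:
{"op": "jog_arm", "data": {
  "steps": [
    [1,-0.01,0.004,0.03,0,0,0],
    [1,-0.02,0.004,0.05,0,0,0],
    [1,-0.03,0.004,0.058,0,0,0],
    [1,-0.03,0.004,0.058,0,0,0]
  ]
}}

```text
t: 1.95
tool_pos: [0.4795, 0.0793, 0.1413]
orientation: [0.181, -3.133, 0.002]
force: [0.4, -0.0, -0.2]
opening: 0.0004
```

```bash
python3 -c "
from h import *
plan(-.07,.09,.141)
from plant import robot
import cv2
a=robot.read_camera('side')['image'][:,:,::-1]
a=a[110:270,230:390]
cv2.imwrite(f'pics/side2.png',cv2.resize(a,None,fx=3.7,fy=3.7,interpolation=2))
"
```

```text
now stand -0.1003 0.0944 0.1413 t 1.95 F [ 0.39 -0.04 -0.19] F_along 0.39
shift [-0.0303 -0.0044  0.0002] turn [-0.001  -0.003   0.0003] q [ 0.06 -0.12  1.9  -0.    1.36 -1.63] open 0.0003787615317637389
```

View pics/side2.png

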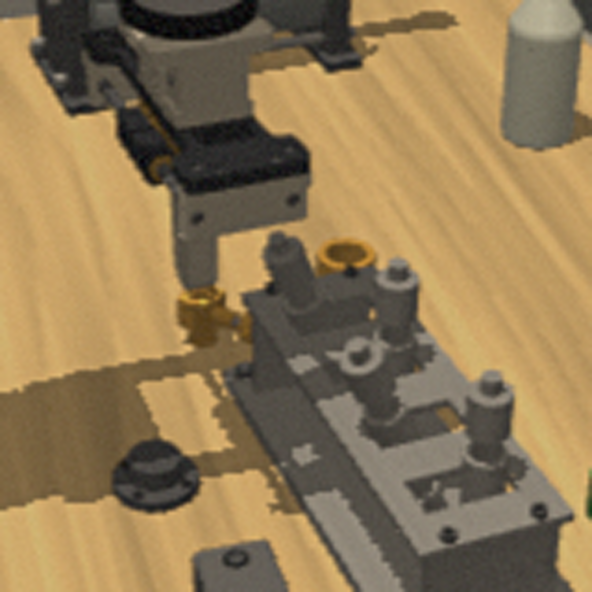

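```bash
python3 -c "
from h import *
for z in(.24,.27,.3):
  for u,v in((360,275),(400,275),(370,403),(410,398)):
    p=ray(200+u/3,110+v/3,z); print(z,((p[:2]-O)@xs).round(3),((p[:2]-O)@ys).round(3))
# side1 bracket corners on plane stand y = .0863+dy
def rs(u,v,dy):
    d=Ts[:3,:3]@np.linalg.solve(Ks,[200+u/3,100+v/3,1]);o=Ts[:3,3]
    k=(.0863+dy-(o[:2]-O)@ys)/(d[:2]@ys);p=o+k*d;return ((p[:2]-O)@xs+.13).round(4),(p[2]-.1993).round(4)
for dy in(-.0175,-.01,0):
  print(dy,[rs(u,v,dy) for u,v in((198,207),(228,203),(228,155),(299,140),(192,125))])
"
```

```text
0.24 -0.088 0.019
0.24 -0.09 -0.005
0.24 -0.165 0.022
0.24 -0.165 -0.003
0.27 -0.091 0.019
0.27 -0.094 -0.004
0.27 -0.166 0.022
0.27 -0.165 -0.002
0.3 -0.094 0.019
0.3 -0.097 -0.003
0.3 -0.166 0.022
0.3 -0.166 -0.001
-0.0175 [(np.float64(-0.0131), np.float64(-0.0051)), (np.float64(0.0085), np.float64(-0.0067)), (np.float64(0.0099), np.float64(0.0306)), (np.float64(0.0613), np.float64(0.0319)), (np.float64(-0.0141), np.float64(0.058))]
-0.01 [(np.float64(-0.0108), np.float64(-0.0098)), (np.float64(0.0109), np.float64(-0.0114)), (np.float64(0.0123), np.float64(0.0263)), (np.float64(0.0642), np.float64(0.0275)), (np.float64(-0.0119), np.float64(0.0539))]
0 [(np.float64(-0.0079), np.float64(-0.0161)), (np.float64(0.0142), np.float64(-0.0176)), (np.float64(0.0156), np.float64(0.0204)), (np.float64(0.068), np.float64(0.0217)), (np.float64(-0.009), np.float64(0.0483))]
```

Emit:
{"op": "jog_arm", "data": {
  "steps": [
    [1,-0.01,-0.004,-0.002,0,0,0],
    [1,-0.02,-0.004,-0.002,0,0,0],
    [1,-0.025,-0.004,-0.002,0,0,0],
    [1,-0.03,-0.004,-0.002,0,0,0],
    [1,-0.035,-0.004,-0.002,0,0,0]
  ]
}}

```text
t: 2.62
tool_pos: [0.515, 0.0791, 0.1438]
orientation: [0.18, -3.134, 0.002]
force: [-0.4, -0.1, 0.6]
opening: 0.0003
```

```bash
cat > look.py <<'E'
import sys
from h import *
from plant import robot
import cv2
plan(*map(float,sys.argv[2:5]))
a=robot.read_camera('side')['image'][:,:,::-1][110:270,230:390]
cv2.imwrite(f'pics/{sys.argv[1]}.png',cv2.resize(a,None,fx=3.7,fy=3.7,interpolation=2))
E
python3 look.py side3 -.032 .09 .143
```

```text
now stand -0.065 0.0902 0.1438 t 2.625 F [-0.36 -0.09  0.58] F_along -0.36
shift [-0.033  -0.0002  0.0007] turn [-0.0011 -0.0026 -0.0002] q [ 0.05 -0.02  1.81 -0.    1.36 -1.63] open 0.00029776203926881837
```

View pics/side3.png

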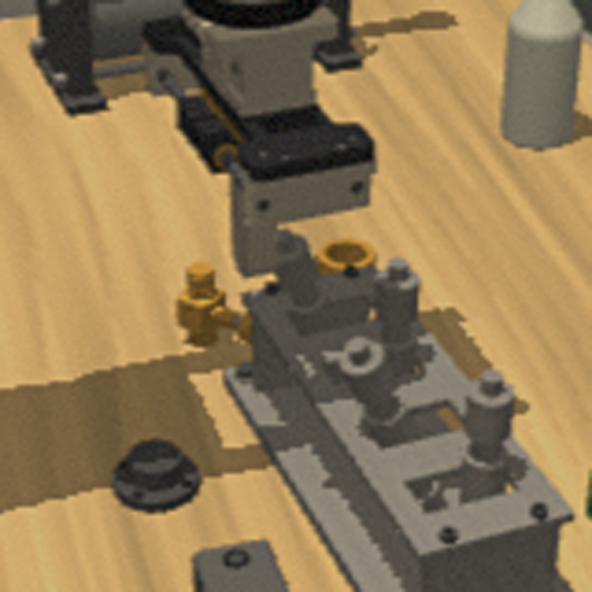

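The finger is just reaching spool_4's head (stub at about (290,238)), and the bracket clears the stub. I'll keep pushing slowly.

Emit:
{"op": "jog_arm", "data": {
  "steps": [
    [1,-0.005,0,0,0,0,0],
    [1,-0.009,0,0,0,0,0],
    [1,-0.013,0,0,0,0,0],
    [1,-0.017,0,0,0,0,0],
    [1,-0.02,0,0,0,0,0]
  ]
}}

```text
t: 3.3
tool_pos: [0.5356, 0.0815, 0.1438]
orientation: [0.18, -3.134, 0.002]
force: [-0.6, -0.6, -0.6]
opening: 0.001
```

```bash
python3 look.py side4 -.032 .09 .143
```

```text
now stand -0.0443 0.0902 0.1438 t 3.3 F [-0.56 -0.59 -0.6 ] F_along -0.62
shift [-0.0123 -0.0002  0.0008] turn [-0.001  -0.002  -0.0002] q [ 0.06  0.04  1.75 -0.    1.35 -1.63] open 0.0009802243042138152
```

View pics/side4.png

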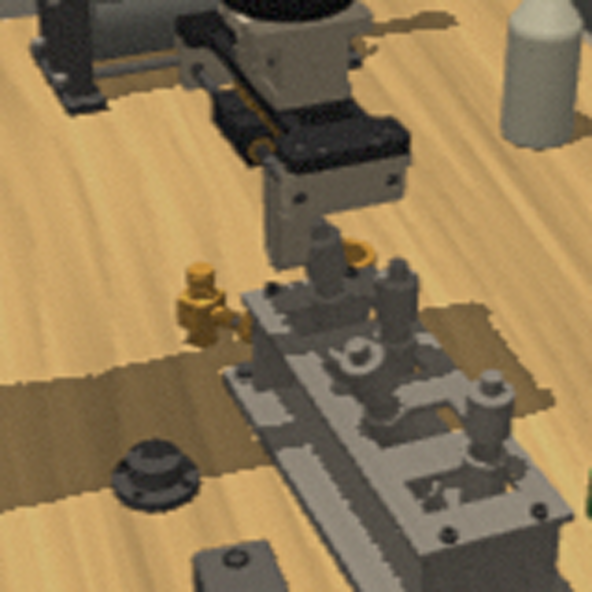

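Spool_4 is turning back cleanly, with its stub now at about (325,228). A little more is needed.

Emit:
{"op": "jog_arm", "data": {
  "steps": [
    [1,-0.003,0,0,0,0,0],
    [1,-0.006,0,0,0,0,0],
    [1,-0.009,0,0,0,0,0],
    [1,-0.012,0,0,0,0,0],
    [1,-0.014,0,0,0,0,0]
  ]
}}

```text
t: 3.98
tool_pos: [0.55, 0.0831, 0.1438]
orientation: [0.18, -3.135, 0.002]
force: [-0.4, 0.4, 0.2]
opening: 0.0005
```

```bash
python3 look.py side5 -.032 .09 .143
```

```text
now stand -0.0299 0.0901 0.1438 t 3.975 F [-0.36  0.39  0.18] F_along -0.32
shift [ 0.0021 -0.0001  0.0008] turn [-0.0011 -0.0018 -0.0003] q [ 0.06  0.07  1.71 -0.    1.36 -1.63] open 0.00045514790603213716
```

View pics/side5.png

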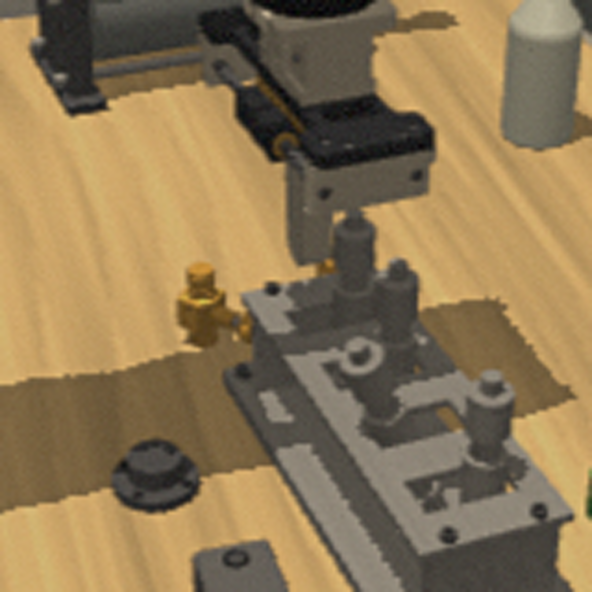

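Spool_4 has settled upright, with its stub at about (354,215) and a gap to the finger. I'll back off and move to spool_2.

Emit:
{"op": "jog_arm", "data": {
  "steps": [
    [1,0.03,0,0,0,0,0],
    [1,0.07,0,0,0,0,0],
    [1,0.07,-0.04,0,0,0,0],
    [1,0.07,-0.08,0,0,0,0],
    [1,0.07,-0.12,0,0,0,0]
  ]
}}

```text
t: 4.65
tool_pos: [0.4944, -0.0452, 0.1443]
orientation: [0.181, -3.135, 0.002]
force: [0.4, -0.0, 0.7]
opening: 0.0004
```

```bash
python3 look.py side6 -.07 -.029 .143
```

```text
now stand -0.0998 -0.0309 0.1443 t 4.65 F [ 0.36 -0.02  0.66] F_along 0.36
shift [-0.0298  0.0019  0.0013] turn [-0.0013 -0.0009  0.0002] q [-0.19 -0.09  1.88 -0.    1.36 -1.88] open 0.0003511804305443446
```

View pics/side6.png

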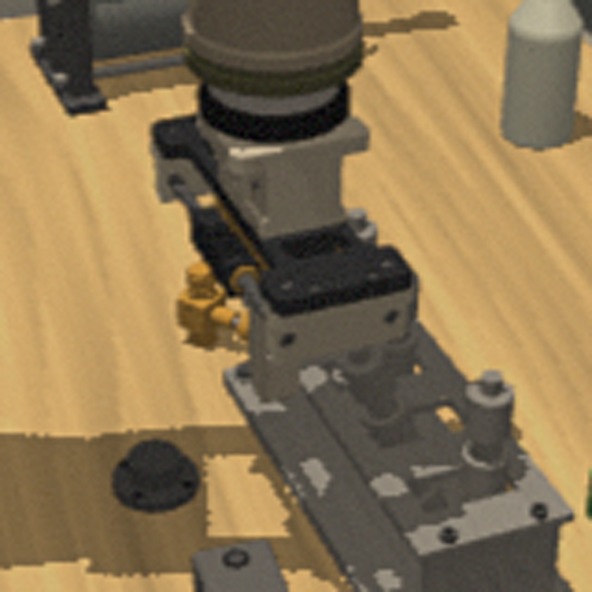

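The finger is in front of spool_2, whose head is at about (365,360). I'll repeat the same push.

Emit:
{"op": "jog_arm", "data": {
  "steps": [
    [1,-0.01,0.001,0.001,0,0,0],
    [1,-0.02,0.001,0.001,0,0,0],
    [1,-0.025,0.001,0.001,0,0,0],
    [1,-0.03,0.001,0.001,0,0,0],
    [1,-0.035,0.001,0.001,0,0,0]
  ]
}}

```text
t: 5.32
tool_pos: [0.5297, -0.0438, 0.1434]
orientation: [0.18, -3.135, 0.006]
force: [-0.7, 0.6, 1.0]
opening: -0.0001
```

Emit:
{"op": "jog_arm", "data": {
  "steps": [
    [1,-0.005,0,0,0,0,0],
    [1,-0.009,0,0,0,0,0],
    [1,-0.013,0,0,0,0,0],
    [1,-0.017,0,0,0,0,0],
    [1,-0.02,0,0,0,0,0]
  ]
}}

```text
t: 5.95
tool_pos: [0.5498, -0.0415, 0.1433]
orientation: [0.18, -3.135, 0.006]
force: [-1.0, -0.7, 0.6]
opening: 0.0005
```

```bash
python3 look.py side7 -.03 -.03 .143
```

```text
now stand -0.0444 -0.0336 0.1433 t 5.95 F [-0.99 -0.66  0.59] F_along -1.06
shift [-0.0144  0.0036  0.0003] turn [-0.0039 -0.0013 -0.0005] q [-0.17  0.06  1.73 -0.    1.35 -1.85] open 0.0005367155747783567
```

View pics/side7.png

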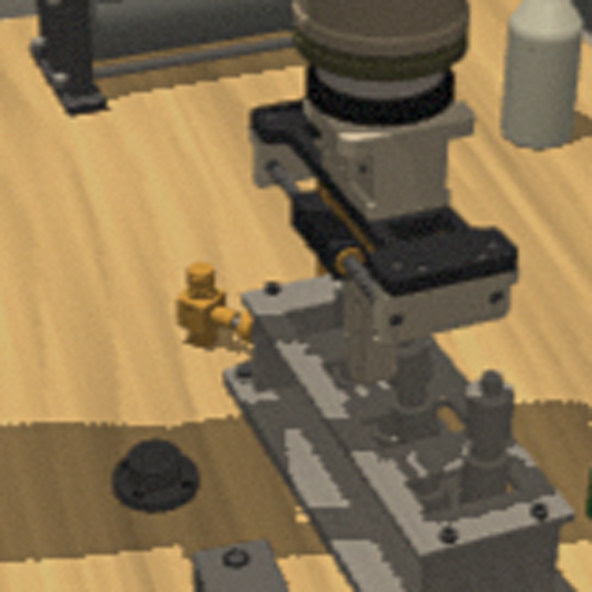

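Spool_2's head at about (412,365) is moving back. I'll make the final part of the push.

Emit:
{"op": "jog_arm", "data": {
  "steps": [
    [1,-0.003,0,0,0,0,0],
    [1,-0.006,0,0,0,0,0],
    [1,-0.009,0,0,0,0,0],
    [1,-0.012,0,0,0,0,0],
    [1,-0.014,0,0,0,0,0]
  ]
}}

```text
t: 6.62
tool_pos: [0.5641, -0.0399, 0.1434]
orientation: [0.18, -3.136, 0.006]
force: [0.4, 0.9, -0.9]
opening: 0.0001
```

```bash
python3 look.py side8 -.03 -.03 .143
```

```text
now stand -0.0299 -0.0337 0.1434 t 6.625 F [ 0.38  0.91 -0.92] F_along 0.49
shift [0.0001 0.0037 0.0003] turn [-0.0039 -0.0009 -0.0005] q [-0.16  0.1   1.69 -0.    1.35 -1.84] open 0.00012173732407359626
```

View pics/side8.png

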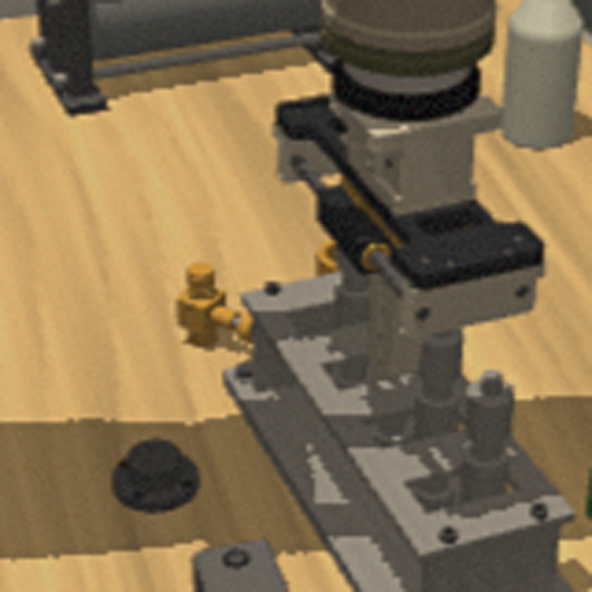

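Spool_2 now stands upright at about (440,375). I'll retract straight back, raise the arm and move aside to check.

Emit:
{"op": "jog_arm", "data": {
  "steps": [
    [1,0.025,0,0,0,0,0],
    [1,0.07,0,0,0,0,0],
    [1,0.09,0,-0.04,0,0,0],
    [1,0.11,0,-0.08,0,0,0],
    [1,0.11,0,-0.13,0,0,0]
  ]
}}

```text
t: 7.3
tool_pos: [0.4533, -0.0519, 0.274]
orientation: [0.179, -3.134, 0.006]
force: [1.8, -0.9, 0.1]
opening: 0.0004
```

Emit:
{"op": "jog_arm", "data": {
  "steps": [
    [1,0,0.06,0,0,0,0],
    [1,0,0.12,0,0,0,0],
    [1,0,0.18,0,0,0,0],
    [1,0,0.24,0,0,0,0],
    [1,0,0.3,0,0,0,0]
  ]
}}

```text
t: 7.92
tool_pos: [0.4187, 0.2481, 0.2732]
orientation: [0.179, -3.135, 0.005]
force: [1.1, -0.8, 0.4]
opening: 0.0006
```

```bash
python3 look.py side9 -.1 .3 .25; python3 - <<'E'
from plant import robot
import cv2
a=robot.read_camera('top')['image'][:,:,::-1]
cv2.imwrite('pics/top9.png',cv2.convertScaleAbs(cv2.resize(a[100:260,200:480],None,fx=2.8,fy=2.8,interpolation=2),alpha=1.4))
E
```

```text
now stand -0.1413 0.2691 0.2732 t 7.925 F [ 1.15 -0.83  0.38] F_along 1.05
shift [-0.0414  0.031   0.0231] turn [-0.0034 -0.0014 -0.001 ] q [ 0.43 -0.19  1.73 -0.    1.61 -1.25] open 0.0006319584223747098
```

View pics/side9.png

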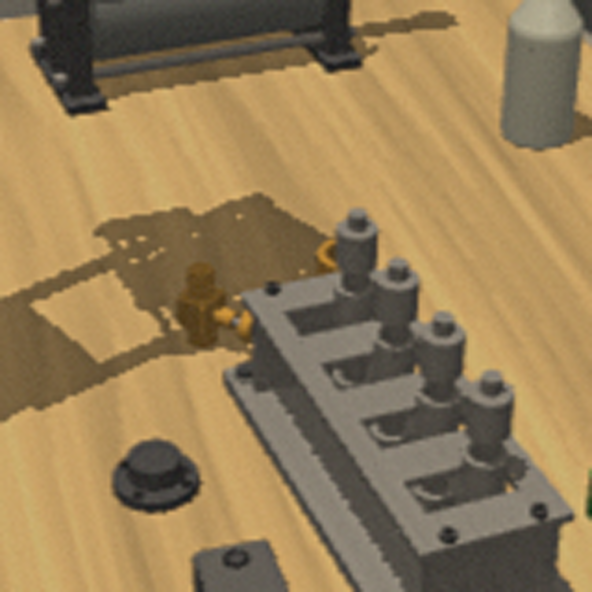

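View pics/top9.png

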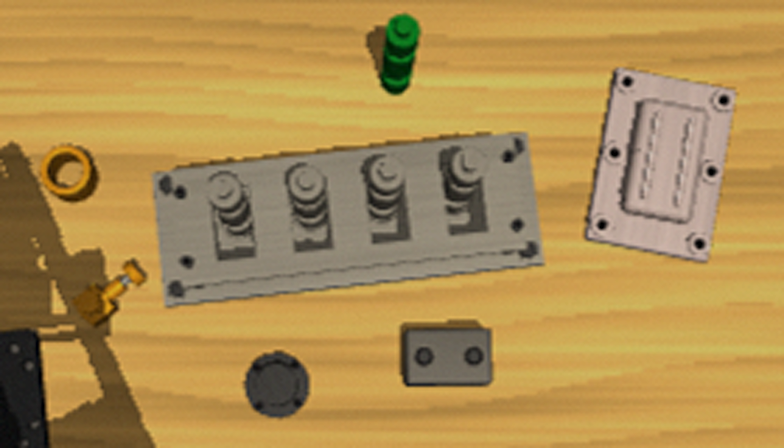

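All four stubs sit in one evenly spaced row in both views: side (357,215), (398,267), (442,320), (491,379), and top (226,187), (306,182), (386,170), (467,159). The other parts look unmoved and the arm is clear, so I'm handing in.

```bash
python3 -c "
from plant import robot
print(robot.close_job())"
```

```text
the job is handed in; nothing more can be done
None
```

The two leaning spools, in seats 4 and 2, now stand upright in their own seats. I pushed each one back slowly by its head with the closed fingertips, without gripping or lifting either, and handed the job in at about 8 s.

The force readings I took between moves stayed at about 2 N or below. The last side and top pictures show all four spools upright in an even row. The two that already stood and the loose parts look unmoved, and the arm was clear of everything. These final checks were by eye; I did not measure the tilt angles. No check failed. The one disagreement was in the first measurements: the two cameras differed by up to 7 mm on the spool tops, which did not affect the pushes.

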